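# Line up salvaged capacitors by height

### The arm

A 6-joint arm with a two-finger parallel gripper is mounted at the origin on the work surface. World frame = base frame: x ahead of the robot, y to its left, z up, the work surface at z = 0. Lengths are in m, angles in degrees, forces in N, time in s.
With the tool pointing down it reaches from about 0.375 to 0.75 m from the base axis. Payload 9 kg.
Tool frame: the origin (TCP) lies where the fingers leave the gripper's body, on its centre line; the fingertips stand 73 mm ahead of it and the grasp point (between the pads) lies 54 mm ahead of it (robot.tip_reach is the distance from the TCP to the fingertips, in m); z points along the fingers, y is the line along which they close (so a half turn about z gives the same grasp; the last joint's range is limited). The gripper opens to 85 mm and grips with 20 to 120 N. Pads are 22 mm wide; open, the fingers measure 114 mm over their backs; the gripper's body (76 mm by 85 mm) begins 54 mm behind the grasp point. The pads swing forward as they close: fully open they stand 13 mm farther back than shut.
Start: joints at [-89.765, 5.964, 5.575, 89.605, 0, 77.527], TCP at [0.132, -0.585, 0.304] pointing down, gripper open.
Joint ranges: [-171.21, 171.21], [-48.23, 106.86], [-62.78, 66.21], [-105.2, 120.99], [-86.42, 89.51], [-180, 180]. Speed limits (degrees/s): [127.2, 127.2, 147.25, 180, 180, 180].

### API

Orientations are given as [roll, pitch, yaw] about the fixed x, y, z axes, in that order (R = Rz(yaw) Ry(pitch) Rx(roll)).
In Python, from plant import robot gives the robot as it stands. Calls block until the motion is done:
- robot.move_pose(position, orientation): joint-space move of the TCP to a pose.
- robot.line_to(position, vel=0.15, rotation=None, guard=None): straight line of the TCP; rotation=None keeps the orientation; vel is the mean speed in m/s. With guard (N) it stops when the force on the tool has changed by that much, and returns True; else False.
- robot.goto_joints(angles): joint-space move.
- robot.set_gripper(opening): finger opening in m; the grip force is fixed at half the most; returns when the fingers have stopped.
- robot.pause(seconds).
- robot.ik(position, orientation): joint angles nearest the present ones, or None.
- robot.observe(): the state.
- robot.grab_frame(name): name is "scene" or "top" or "wrist"; returns the picture (420x560x3 uint8, blue, green, red); there is no depth.
- robot.get_calibration(name): a dict with "vertical_fov" (degrees; the focal length in pixels is half the picture's height over the tangent of half this angle, whatever the lens; pixels are square), "cx", "cy" (the principal point, pixels), "rvec" (rotation vector, rad) and "tvec" (3), from world to camera coordinates, as OpenCV has them. Camera axes: x right, y down, z forward; pixel columns grow to the right and rows downward; lengths in m; the calibration is good to about 2 mm. A picture is of the moment at which its call begins: read the wrist's pose just before it. get_calibration takes no time and is no camera call; for the wrist camera it gives the pose at the moment of the call.
A pose or a line that the arm cannot do raises robot.IKError and nothing moves.
- robot.job_done(): hands the job in; it is judged then, once.
The state is a dict: "time": time; "q": joint angles; "qvel": joint speeds; "joint_torque": joint torques, N m; "tool_pos": TCP position; "tcp_rot": TCP orientation; "ft_force": force on the tool from outside, world axes, zero at the start; "torque": the same for the moment, N m; "gripper_width": finger opening in m; "gripper_force": force on a finger pad.
Only numpy, scipy, OpenCV 4.12 (cv2) and the standard library are available. Lean on these libraries where they do the work, as an engineer would, in place of code of your own. Each camera call takes 0.05 s, during which the arm holds its last target. There are 200 camera calls.

### The job

Line up the four loose capacitors on the row of round marks on the blue repair mat in order of height: the tallest on the yellow mark, then each next shorter one on the next mark along, down to the shortest on the last. Each must stand upright, centred on its mark; knock none of them over on the way, and leave the roll of tape and the screwdriver where they lie.

Things in the scene. Friction and masses are not known exactly. Their poses are not given: they have to be found in the camera images.
- cap_black_mid (a point): Centre (half-way up the sleeve, on the axis, 38 mm above its flat underside) of the black capacitor: an upright round can 34 mm in diameter, its sleeve 76 mm tall, with a dark disc and two 5 mm high brass terminals on top. Loose, 40 to 150 g; z axis is the can's axis, up. It starts standing on the bench.
- cap_grey_mid (a point): Centre (half-way up the sleeve, on the axis, 32 mm above its flat underside) of the grey capacitor: an upright round can 40 mm in diameter, its sleeve 64 mm tall, with a dark disc and two 5 mm high brass terminals on top. Loose, 40 to 150 g; z axis is the can's axis, up. It starts standing on the bench.
- cap_green_mid (a point): Centre (half-way up the sleeve, on the axis, 26 mm above its flat underside) of the green capacitor: an upright round can 30 mm in diameter, its sleeve 52 mm tall, with a dark disc and two 5 mm high brass terminals on top. Loose, 40 to 150 g; z axis is the can's axis, up. It starts standing on the bench.
- cap_orange_mid (a point): Centre (half-way up the sleeve, on the axis, 20 mm above its flat underside) of the orange capacitor: an upright round can 36 mm in diameter, its sleeve 40 mm tall, with a dark disc and two 5 mm high brass terminals on top. Loose, 40 to 150 g; z axis is the can's axis, up. It starts standing on the bench.
- mark_yellow: The yellow round mark, 48 mm across, flat, printed on a blue repair mat that is 3 mm thick, 140 mm by 360 mm and fixed to the bench. Origin: centre of the mark, on the mat's upper face (z = 3 mm). y axis: along the row. The four marks stand in one straight row, 80 mm from centre to centre, in the middle of the mat. It is always at one end of the row; which end varies.
- mark_a: White round mark, 48 mm across, flat, printed on a blue repair mat that is 3 mm thick, 140 mm by 360 mm and fixed to the bench. Origin: centre of the mark, on the mat's upper face (z = 3 mm). y axis: along the row. One of the two inner marks of the row; it may be next to the yellow mark or one farther.
- mark_b: White round mark, 48 mm across, flat, printed on a blue repair mat that is 3 mm thick, 140 mm by 360 mm and fixed to the bench. Origin: centre of the mark, on the mat's upper face (z = 3 mm). y axis: along the row. The other inner mark of the row.
- mark_end: White round mark, 48 mm across, flat, printed on a blue repair mat that is 3 mm thick, 140 mm by 360 mm and fixed to the bench. Origin: centre of the mark, on the mat's upper face (z = 3 mm). y axis: along the row. It is always at the end of the row opposite to the yellow mark, 240 mm from it.
- tape: Bystander: roll of blue tape lying flat, 96 mm across, 24 mm high. Loose. Origin: centre of its underside.
- driver: Bystander: screwdriver with a red handle lying on the bench, about 170 mm long along its x axis, 26 mm high. Loose. Origin: under its middle.
Not all that is in view belongs to the job. Of the things shaped like the part that bears cap_orange_mid, the orange one is meant.

How it is judged (in metres and radians):
At the end, for the whole second after the job is handed in: From the yellow mark along the row: black, grey, green, orange capacitor, each within 12 mm of its mark's centre, upright within 0.1 rad, on the mat (centre height within 4 mm), released and at rest (under 0.02 m/s); tape and screwdriver within 30 mm of where they were (horizontal distance between cap_black_mid and mark_yellow below 0.012 m and (horizontal distance between cap_grey_mid and mark_a below 0.012 m or horizontal distance between cap_grey_mid and mark_b below 0.012 m) and horizontal distance between cap_grey_mid and mark_yellow below 0.12 m and (horizontal distance between cap_green_mid and mark_a below 0.012 m or horizontal distance between cap_green_mid and mark_b below 0.012 m) and horizontal distance between cap_green_mid and mark_end below 0.12 m and horizontal distance between cap_orange_mid and mark_end below 0.012 m and angle between each of cap_black_mid, cap_grey_mid, cap_green_mid, cap_orange_mid's own z axis and vertical below 0.1 rad and height (world z) of cap_black_mid between 0.037 and 0.045 m and linear speed of each of cap_black, cap_grey, cap_green, cap_orange below 0.02 m/s and height (world z) of cap_grey_mid between 0.031 and 0.039 m and height (world z) of cap_green_mid between 0.025 and 0.033 m and height (world z) of cap_orange_mid between 0.019 and 0.027 m and distance of each of tape, driver from where it was at the start of the episode below 0.03 m); the robot touches nothing.
It fails at once if a capacitor is knocked over (leans more than 0.8 rad) (angle between any of cap_black_mid, cap_grey_mid, cap_green_mid, cap_orange_mid's own z axis and vertical above 0.8 rad).
It fails at once if the tape or the screwdriver is moved by more than 30 mm (distance of any of tape, driver from where it was at the start of the episode above 0.03 m).
It also fails if it takes over 96 s, if anything falls off the work surface, if the arm or the gripper's body presses on something with over 40 N, if the wrist force passes 120 N, or if a joint passes its speed limit or range.

## Working session

There is one attempt and no reset: what is moved stays moved. The work goes in short steps, each a Python script; the robot and the scene stay as the last script left them, time stands still between calls to the robot, and variables do not carry over. Pictures are saved under pics/ and viewed, at most 14 in all, crops included, and the job is handed in when it is done.

```bash
ls; mkdir -p pics; python3 - <<'E'
from plant import robot
import cv2
for n in("top","scene"):
    cv2.imwrite(f"pics/{n}0.png",robot.grab_frame(n)); c=robot.get_calibration(n); print(n,c)
print(robot.observe()["tcp_rot"],robot.observe()["time"])
E
```

```text
pics
top {'vertical_fov': 46.82357143208132, 'cx': 275.6036469403884, 'cy': 208.20633232391793, 'rvec': array([ 2.11043361, -2.13657445,  0.1980332 ]), 'tvec': array([0.00805511, 0.50217834, 1.15074887])}
scene {'vertical_fov': 48.087719717524976, 'cx': 286.5477396222974, 'cy': 210.47852775019498, 'rvec': array([ 2.34222574,  1.00764943, -0.34539937]), 'tvec': array([-0.34641651, -0.24355402,  1.37368647])}
[-1.79934646e+02 -1.48367300e-02  1.27084276e+01] 0.1
```

View pics/top0.png

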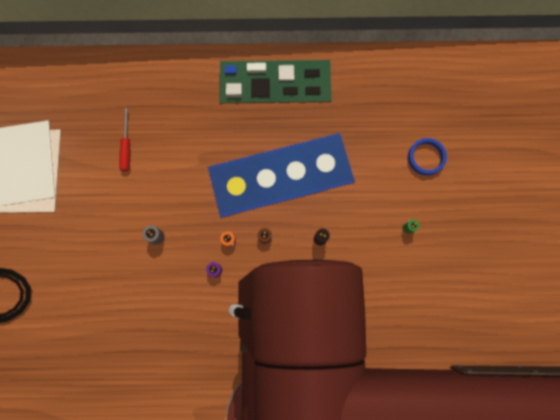

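View pics/scene0.png

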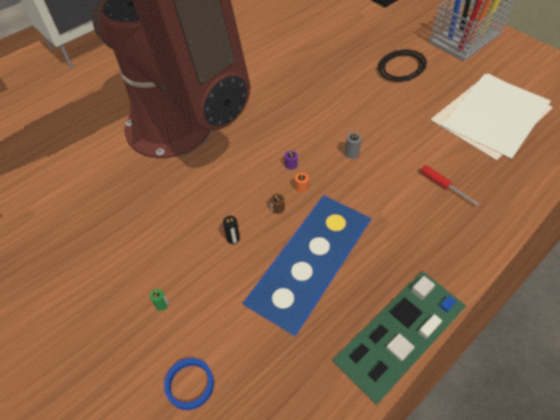

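Top view: the black can is at (322,237), grey at (152,235), green at (412,226) and the mark row runs from yellow (236,186) to white (326,163). Three cans could be taken for the orange one: orange (227,239), brown (264,236) and purple (214,270). By colour I choose (227,239), and I'll check it in an enlarged crop.

```bash
python3 - <<'E'
import cv2
im=cv2.imread("pics/top0.png")
cv2.imwrite("pics/crop1.png",cv2.resize(im[140:290,135:335],None,fx=4,fy=4,interpolation=cv2.INTER_CUBIC))
E
cat > h.py <<'E'
from plant import robot
import numpy as np, cv2
def K(c): 
    f=210/np.tan(np.radians(c["vertical_fov"]/2)); return np.array([[f,0,c["cx"]],[0,f,c["cy"]],[0,0,1]])
def ray(c,px,z):
    "world point at height z seen at pixel px"
    R=cv2.Rodrigues(c["rvec"])[0]; o=-R.T@c["tvec"]; d=R.T@np.linalg.inv(K(c))@[*px,1]
    return o+d*(z-o[2])/d[2]
def proj(c,p): return cv2.projectPoints(np.float64([p]),c["rvec"],c["tvec"],K(c),None)[0].ravel()
E
python3 - <<'E'
from h import *
c=robot.get_calibration("top")
P=dict(y=(236,186,.003),m1=(266,178,.003),m2=(296,170.5,.003),m3=(326,163,.003),black=(322,236,.076),grey=(152,234,.064),green=(412,226,.052),orange=(227,239,.04),tape=(427,157,.024),drvA=(125,168,.013),drvB=(126,110,.01),matL=(209,168,.003),matR=(341,135,.003))
W={k:ray(c,v[:2],v[2]) for k,v in P.items()}
for k,w in W.items(): print(k,w.round(4),np.hypot(*w[:2]).round(3))
print(np.linalg.norm(W['y']-W['m3']),np.linalg.norm(W['matL']-W['matR']))
E
```

```text
y [0.5702 0.1035 0.003 ] 0.579
m1 [0.5905 0.0258 0.003 ] 0.591
m2 [ 0.6096 -0.0524  0.003 ] 0.612
m3 [ 0.6288 -0.131   0.003 ] 0.642
black [ 0.428  -0.1078  0.076 ] 0.441
grey [0.4395 0.3006 0.064 ] 0.532
green [ 0.4529 -0.3305  0.052 ] 0.561
orange [0.4281 0.1221 0.04  ] 0.445
tape [ 0.6355 -0.3884  0.024 ] 0.745
drvA [0.6191 0.3894 0.013 ] 0.731
drvB [0.7789 0.3949 0.01  ] 0.873
matL [0.6192 0.1739 0.003 ] 0.643
matR [ 0.7047 -0.1729  0.003 ] 0.726
0.24167178135803247 0.357209759029809
```

View pics/crop1.png

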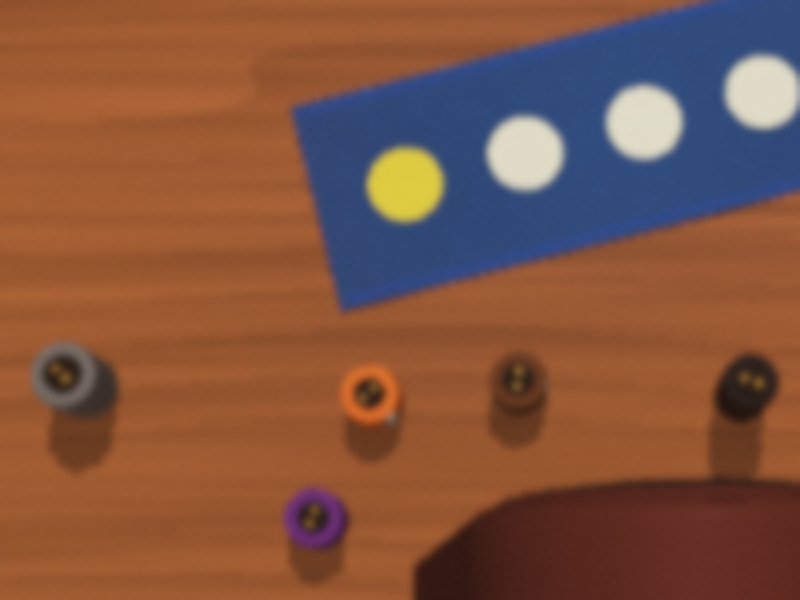

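The crop confirms the choice: the orange can is at about (227.1,238.1), with brown about 80 mm to its right and purple about 80 mm to its lower left. The mark spacing comes to 0.2417 m against the true 0.24 m, so the calibration is good. Next I hover over orange and look with the wrist camera.

```bash
python3 - <<'E'
from h import *
robot.move_pose([.428,.122,.27],[180,0,123])
c=robot.get_calibration("wrist"); im=robot.grab_frame("wrist"); cv2.imwrite("pics/w1.png",im)
np.save("w1.npy",c,allow_pickle=True)
print(robot.observe()["time"],robot.observe()["q"],proj(c,[.428,.122,.04]))
im=robot.grab_frame("top"); cv2.imwrite("pics/top1.png",im)
E
```

```text
2.8583 [-1.08538002e+00 -2.18878108e+01 -2.34680356e+01  8.84187640e+01
 -4.23339136e-03  5.59820611e+01] [274.1788837  196.34328635]
```

View pics/w1.png

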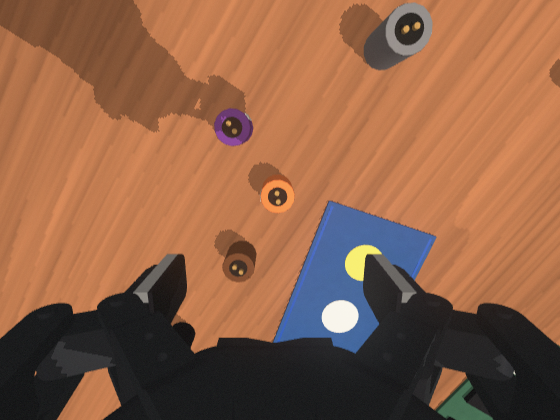

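The orange can's top is at (278,197) against the predicted (274,196), with brown at (238,267), purple at (232,127), grey's top at (409,29) and the yellow mark near (364,263). The choice is confirmed. I turn these into positions, refine the marks with segmentation in the top image, and then pick.

```bash
python3 - <<'E'
from h import *
c=np.load("w1.npy",allow_pickle=True).item()
for n,p,z in(("orange",(278,196.5),.04),("purple",(232.5,127),.04),("brown",(238.5,266),.04),("grey",(409,29),.064),("yel",(364,263),.003),("m1",(340,316.5),.003)): print(n,ray(c,p,z).round(4))
t=robot.get_calibration("top")
hs=cv2.cvtColor(cv2.imread("pics/top0.png"),cv2.COLOR_BGR2HSV)
for nm,lo,hi in(("yel",(22,120,150),(35,255,255)),("white",(0,0,170),(180,90,255)),("green",(50,110,40),(75,255,255)),("orange",(5,200,200),(14,255,255))):
    n,l,s,ce=cv2.connectedComponentsWithStats(cv2.inRange(hs,lo,hi))
    for i in range(1,n):
        if 40<s[i,4]<600 and 140<ce[i,1]<245 and ce[i,0]>70: print(nm,s[i],ce[i].round(2),ray(t,ce[i],{"yel":.003,"white":.003,"green":.05,"orange":.04}[nm]).round(4))
for n,p,z in(("orange",(227.1,238.1),.04),("grey",(150.6,233.6),.064),("black",(322.6,234.4),.076)): print(n,ray(t,p,z).round(4))
E
```

```text
orange [0.4314 0.124  0.04  ]
purple [0.3561 0.1581 0.04  ]
brown [0.4377 0.0343 0.04  ]
grey [0.4421 0.3068 0.064 ]
yel [0.5717 0.1048 0.003 ]
m1 [0.5916 0.0272 0.003 ]
yel [227 177  18  18 252] [235.76 185.67] [0.5711 0.1041 0.003 ]
white [317 154  18  18 249] [325.32 162.53] [ 0.6301 -0.1293  0.003 ]
white [287 162  18  17 251] [295.62 170.08] [ 0.6107 -0.0514  0.003 ]
white [257 170  18  17 249] [265.81 177.94] [0.5907 0.0263 0.003 ]
green [407 221  12  10  59] [411.68 225.83] [ 0.4537 -0.3303  0.05  ]
orange [221 232  13  13  46] [227.07 238.54] [0.4292 0.122  0.04  ]
orange [0.4303 0.1219 0.04  ]
grey [0.4405 0.304  0.064 ]
black [ 0.4318 -0.1094  0.076 ]
```

```bash
cat >> h.py <<'E'
M=[np.array(m) for m in((.5713,.1042),(.5908,.0266),(.6104,-.051),(.6299,-.1286))]
ROW=104.1
def pick(xy,z,yaw):
    robot.move_pose([*xy,.25],[180,0,yaw]); robot.line_to([*xy,z],vel=.2)
    robot.set_gripper(0.0); o=robot.observe(); print("grip",o["gripper_width"],o["gripper_force"],o["tool_pos"],o["time"])
def place(xy,z,look=None):
    p=robot.observe()["tool_pos"]; robot.line_to([p[0],p[1],.25],vel=.25)
    robot.move_pose([*xy,.25],[180,0,ROW])
    if look: print("held",robot.observe()["gripper_width"])
    robot.line_to([*xy,z+.03],vel=.25)
    print("hit",robot.line_to([*xy,z+.0035],vel=.04,guard=10)); print(robot.observe()["tool_pos"])
    robot.set_gripper(.085); robot.line_to([*xy,.25],vel=.2); print("t",robot.observe()["time"])
E
python3 - <<'E'
from h import *
pick((.431,.123),.079,123); place(M[3],.079,1)
robot.move_pose([.454,-.330,.27],[180,0,ROW])
c=robot.get_calibration("wrist"); im=robot.grab_frame("wrist"); cv2.imwrite("pics/w2.png",im)
np.save("w2.npy",c,allow_pickle=True); print(proj(c,[.4537,-.33,.052]),proj(c,[*M[3],.043]))
E
```

```text
grip 0.03485147869040689 59.730602502822876 [0.43150325 0.12300421 0.07969214] 4.6917
held 0.034471016924074185
hit True
[ 0.62941774 -0.12845092  0.08280038]
t 9.625
[273.45159398 200.19843433] [518.78629522  32.21740075]
```

View pics/w2.png

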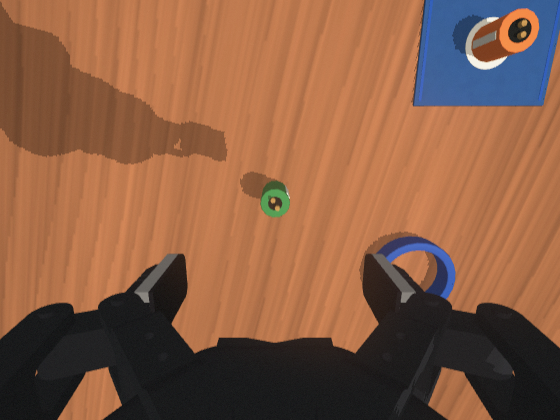

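Orange stands on the end mark, its top at (520,31) against the predicted (519,32). Green's top is at (275.5,201.5), about 1 to 2 mm from the estimate.

```bash
python3 - <<'E'
from h import *
c=np.load("w2.npy",allow_pickle=True).item(); g=ray(c,(275.5,201.5),.052); print(g)
xy=(g[:2]+[.4537,-.33])/2
pick(xy,.085,ROW); place(M[2],.085,1)
robot.move_pose([.432,-.109,.29],[180,0,ROW])
c=robot.get_calibration("wrist"); im=robot.grab_frame("wrist"); cv2.imwrite("pics/w3.png",im)
np.save("w3.npy",c,allow_pickle=True); print(proj(c,[.432,-.109,.076]),proj(c,[*M[2],.055]),proj(c,[*M[3],.043]),proj(c,[*M[0],.003]),proj(c,[*M[1],.003]))
E
```

```text
[ 0.45601237 -0.33079599  0.052     ]
grip 0.028705742265287822 59.067238569259644 [ 0.45513803 -0.33066595  0.08558364] 12.5
held 0.028397719122538526
hit True
[ 0.60990016 -0.05080395  0.08860564]
t 17.4
[274.0228484  200.58138818] [453.62033432 183.94425363] [436.75518287 250.90026668] [448.31153725  28.06003316] [437.78339411 106.82168801]
```

View pics/w3.png

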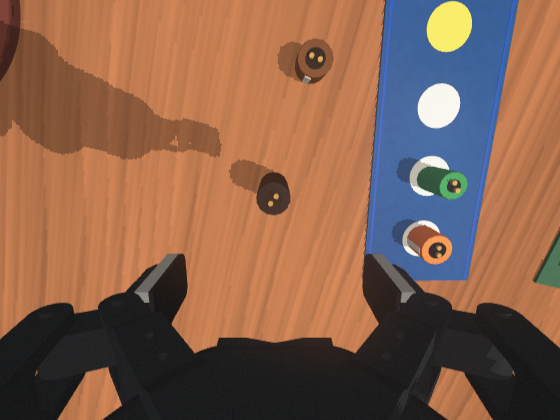

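Green's top is at (453.5,184.5) and orange's at (436,250), both as predicted. The terminals of the black can centre on (273,200.5), also as predicted, so I pick black and then look at grey.

```bash
python3 - <<'E'
from h import *
pick((.432,-.1088),.105,ROW); place(M[0],.105,1)
robot.move_pose([.441,.305,.28],[180,0,ROW])
c=robot.get_calibration("wrist"); im=robot.grab_frame("wrist"); cv2.imwrite("pics/w4.png",im)
np.save("w4.npy",c,allow_pickle=True); print(proj(c,[.441,.305,.064]),proj(c,[*M[0],.079]))
E
```

```text
grip 0.03320752543066321 59.10486280918121 [ 0.43223211 -0.1089887   0.1055836 ] 19.925
held 0.032936055425178364
hit True
[0.57083153 0.1042721  0.10865499]
t 24.325
[274.30878717 199.31732245] [342.5032866  396.21704607]
```

View pics/w4.png

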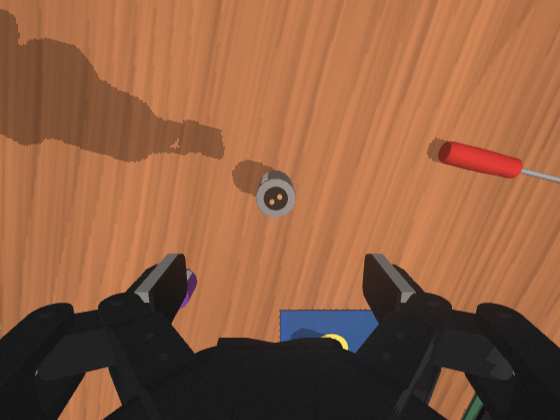

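Grey's top is at (275.5,198.5) against the predicted (274,199). I place it and move clear for a check.

```bash
python3 - <<'E'
from h import *
pick((.4417,.3055),.096,ROW); place(M[1],.096,1)
robot.move_pose([.46,-.12,.32],[180,0,ROW])
c=robot.get_calibration("wrist"); im=robot.grab_frame("wrist"); cv2.imwrite("pics/w5.png",im)
for m,h in zip(M,(.079,.067,.055,.043)): print(proj(c,[*m,h]))
robot.move_pose([.132,-.585,.3],[180,0,12.7])
t=robot.get_calibration("top"); im=robot.grab_frame("top")
for m,h in zip(M,(.079,.067,.055,.043)): print(4*(proj(t,[*m,h])+.5-[200,120])-.5)
cv2.imwrite("pics/top5.png",cv2.resize(im[120:230,200:360],None,fx=4,fy=4,interpolation=cv2.INTER_CUBIC))
E
```

```text
grip 0.03902741072517139 60.075064301490784 [0.44216674 0.30569861 0.09689539] 26.9833
held 0.03872324814357946
hit True
[0.59035901 0.02662521 0.09994445]
t 31.6417
[453.21654476 -10.03627233]
[434.15942223  86.59406923]
[418.86836579 164.57394989]
[406.19571519 228.79216396]
[134.06876567 234.93387188]
[261.95225311 207.42418938]
[386.5630302  180.46291609]
[508.02953525 154.33558799]
```

View pics/w5.png

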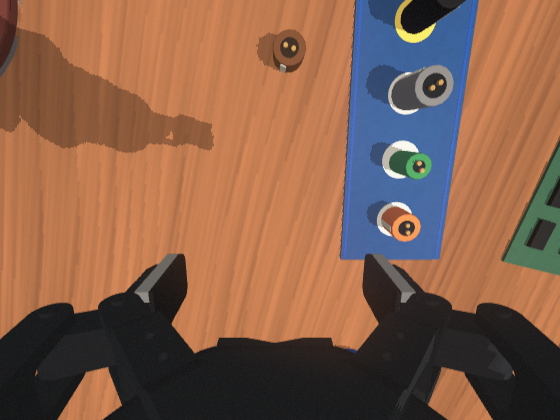

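View pics/top5.png

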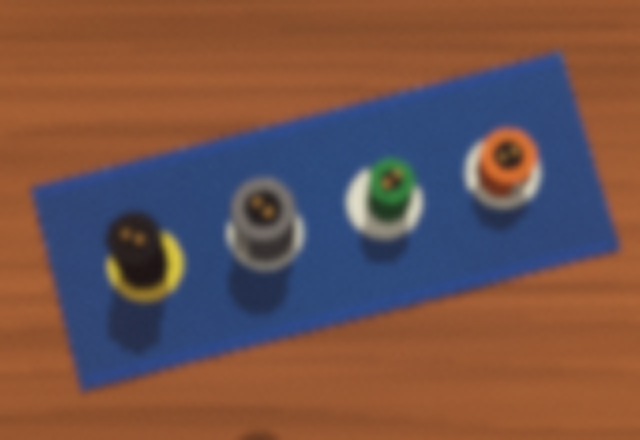

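All four cans stand upright on their marks. In the enlarged top view black is at (134,233), grey at (262,206), green at (391,181) and orange at (509,156), each within about 3 mm of where its mark's centre puts it. I hand the job in.

```bash
python3 -c "
from plant import robot
print(robot.job_done())"
```

```text
the job is handed in; nothing more can be done
None
```

I handed the job in: from the yellow mark, black, grey, green and orange stand upright, each about 3 mm or less from its mark's centre in the last pictures, and the tape and screwdriver were never touched; no verdict came back.

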